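Nest the hall-table flower pots, heaviest at the bottom

TASK

Nest the three matching sage-green flower pots into one straight, upright stack standing on the table top, with the one heavy pot at the bottom (they look alike, so lift them to feel which it is) and the other two in either order. Lower each pot gently, never dropping or forcing it, until its collar sits fully on the rim of the one below. Do not shift or knock over the other things on the table.

Things in the scene. Friction and masses are not known exactly. Their poses are not given: they have to be found in the camera images.
- pot_p: one of three sage-green glazed flower pots that look exactly alike. Shape of each: 85 mm tall; a straight upright collar (outer diameter 66, inner 58, wall 4) from 45 mm up to the rim at 85; below it a tapered body, outer diameter 53 under the collar and 42 at the foot. Origin: centre of the underside; z up when upright.
- pot_q: one of three sage-green glazed flower pots that look exactly alike. Each nests in any other: the underside of its collar rests on the rim below, 40 mm higher than the lower pot, with about 2 mm play all round. Only the 40 mm collar then stands clear, so hold pots by the collar. Origin: centre of the underside; z up when upright.
- pot_r: one of three sage-green glazed flower pots that look exactly alike. One of the three has a weight sealed in its double bottom and weighs 0.42 to 0.54 kg; the other two weigh 0.13 to 0.18 kg. Which is the heavy one changes from start to start and can only be felt. Origin: centre of the underside; z up when upright.
- vial: small amber glass bottle with a brass cap, diameter 26, 60 mm tall, among the pots; leave it. Origin: centre of its underside
- pills: small white jar with a green cap, diameter 27, 65 mm tall, among the pots; leave it. Origin: centre of its underside
- candle: black candle jar with a cream band, diameter 72, 85 mm tall, at the far side; leave it. Origin: centre of its underside
- key_bowl: cream bowl with a car key in it, diameter 170, 45 mm tall, at the far side; leave it. Origin: centre of its underside
- perfume: green glass bottle with a black cap, diameter 40, 90 mm tall, at the far side; leave it. Origin: centre of its underside. Further fixed things (black box, books, diffuser, all under 105 mm tall) stand at the edges of the table, over 80 mm from any pot, and a tall vase beside the robot on its right

How it is judged:
By the outcome, as a careful person would: the job done as asked, in the order asked, and still so for the second after the job is handed in, with the robot touching nothing.
It also fails if it takes over 72 s, if anything falls off the work surface, if the arm or the gripper's body presses on something with over 40 N, if the wrist force passes 120 N, or if a joint passes its speed limit or range.

ROBOT

A 6-joint arm with a two-finger parallel gripper is mounted at the origin on the work surface. World frame = base frame: x ahead of the robot, y to its left, z up, the work surface at z = 0. Lengths are in m, angles in rad, forces in N, time in s.
With the tool pointing down it reaches from about 0.35 to 0.775 m from the base axis. Payload 5.5 kg.
Tool frame: the origin (TCP) lies between the finger pads; the fingertips stand 22 mm ahead of it and the grasp point (between the pads) lies 3 mm ahead of it; z points along the fingers, y is the line along which they close (so a half turn about z gives the same grasp; the last joint's range is limited). The gripper opens to 85 mm and grips with 20 to 120 N. Pads are 22 mm wide; open, the fingers measure 114 mm over their backs; the gripper's body (76 mm by 85 mm) begins 54 mm behind the grasp point. The pads swing forward as they close: fully open they stand 13 mm farther back than shut.
Start: joints at [-1.403, 0.313, 0.046, 1.304, 0, 1.431], TCP at [0.174, -0.548, 0.253] pointing down, gripper open.
Joint ranges: [-2.76, 2.76], [-0.86, 1.69], [-1.03, 1.26], [-2.2, 2.34], [-1.47, 1.5], [-3.14, 3.14]. Speed limits (rad/s): [2.57, 2.57, 3.14, 3.14, 3.14, 3.14].

INTERFACE

Orientations are given as a unit quaternion [w, x, y, z].
In Python, from workcell import env gives the robot as it stands.
- The arm moves only by the shell command python3 nudge.py FILE [OPENING] [FORCE], which reads ROWS from the file FILE. ROWS is a JSON list of rows, 1 to 8 of them, each an object with the fields trans (a list: dx, dy, dz in m), r (a list: a rotation vector rx, ry, rz in rad); a field left out counts as zero; each row is the pose to reach, as a shift and turn from the pose commanded when the command began, along the tool's axes at that moment; what a row does not reach only later rows make up. A row lasts 1/8 s, in which the tool goes at most 0.0625 m and 0.188 rad, less where a joint would pass 70% of its speed; a pose out of reach is approached as far as the arm can. OPENING is the finger opening in m, set as the command begins (- or left out keeps the last). The fingers move at their own pace and stop on an object; FORCE is the grip in N (left out, the last holds). Time passes only in rows, so rows that do not move let the fingers close. It prints the time, the measured TCP pose, the force, the opening and the grip force at its end. Input that does not fit is refused with a message, and nothing moves.
- env.get_state(): the state, without advancing time (a new reading comes with each control period).
- env.read_camera(name): name is "scene" or "side" or "wrist"; returns a dict with "image" (400x640x3 uint8, red, green, blue), "K" (3x3 intrinsics, pixels), "R" (3x3) and "t" (3): a world point X has camera coordinates R X + t. Camera axes: x right, y down, z forward; pixel columns grow to the right and rows downward; lengths in m; the calibration is good to about 2 mm. The wrist camera is an equidistant fisheye: a pixel r from the principal point sees the ray r / f radians off the axis. A picture is of the moment at which its call begins. There is no depth.
- env.hand_in(): hands the job in; it is judged then, once.
The state is a dict: "clock": time; "joint_pos": joint angles; "qvel": joint speeds; "tau": joint torques, N m; "tcp_pos": TCP position; "orientation": TCP orientation; "wrist_force": force on the tool from outside, world axes, zero at the start; "ft_torque": the same for the moment, N m; "finger_gap": finger opening in m; "grip_force": force on a finger pad.
Only numpy, scipy, OpenCV 4.12 (cv2) and the standard library are available. Lean on these libraries where they do the work, as an engineer would, in place of code of your own. Each camera call takes 0.05 s, during which the arm holds its last target. There are 200 camera calls.

## Working session

There is one attempt and no reset: what is moved stays moved. The work goes in short steps, Python scripts to look and compute and a shell command to move; the robot and the scene stay as the last step left them, time stands still between calls to the robot, and variables do not carry over. Pictures are saved under pics/ and viewed, at most 10 in all, crops included, and the job is handed in when it is done.

```bash
ls; mkdir -p pics
cat > h.py <<'E'
import numpy as np,cv2
from workcell import env
def snap(n,f):
    c=env.read_camera(n); cv2.imwrite('pics/'+f+'.png',c['image'][:,:,::-1]); np.savez('pics/'+f+'.npz',**{k:np.array(c[k]) for k in('image','K','R','t')}); return c
def ray(c,u,v,fish=False):
    K,R,t=[np.array(c[k]) for k in 'KRt']; x=(u-K[0,2])/K[0,0]; y=(v-K[1,2])/K[1,1]
    if fish:
        r=np.hypot(x,y); d=np.array([np.sin(r)*x/r,np.sin(r)*y/r,np.cos(r)])
    else: d=np.array([x,y,1.])
    d=R.T@d; return -R.T@t,d/np.linalg.norm(d)
def atz(c,u,v,z,fish=False):
    o,d=ray(c,u,v,fish); return o+d*(z-o[2])/d[2]
def tri(rays):
    A=np.zeros((3,3));b=np.zeros(3)
    for o,d in rays: P=np.eye(3)-np.outer(d,d);A+=P;b+=P@o
    x=np.linalg.solve(A,b); return x,[np.linalg.norm((np.eye(3)-np.outer(d,d))@(x-o)) for o,d in rays]
def proj(c,X):
    K,R,t=[np.array(c[k]) for k in 'KRt']; p=K@(R@np.array(X)+t); return p[:2]/p[2]
E
python3 - <<'E'
from h import *
for n in('scene','side','wrist'):
    c=snap(n,n+'0'); print(n,-c['R'].T@c['t'],c['R'][2],c['K'][0,0])
s=env.get_state();print(s['tcp_pos'],s['orientation'],s['finger_gap'],s['wrist_force'])
E
```

```text
nudge.py
pics
workcell.py
scene [ 1.06957282 -0.78551833  0.59181364] [-0.41890751  0.7418499  -0.52361745] 480.79489451429794
side [0.49439803 0.80643933 0.64128767] [ 0.11193072 -0.80413773 -0.58380993] 470.63304996961125
wrist [ 0.23662644 -0.52784331  0.37246788] [-0.24683325 -0.07788073 -0.96592336] 309.70691628693146
[ 0.17413816 -0.54761583  0.2526212 ] [-6.99584089e-04  9.88178142e-01  1.53308414e-01 -2.09835600e-05] 0.08519028799408238 [ 0.19896777 -0.36399847  0.37765417]
```

View pics/scene0.png

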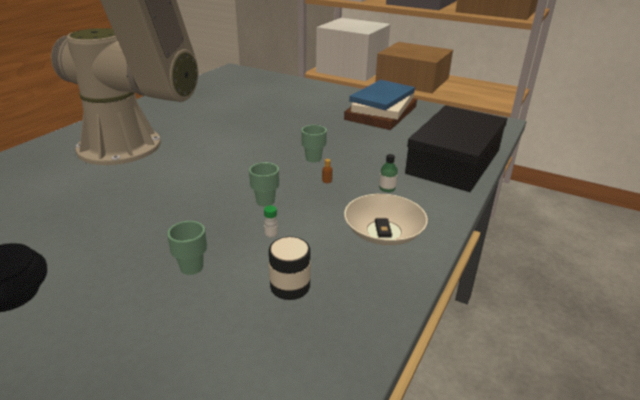

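View pics/side0.png

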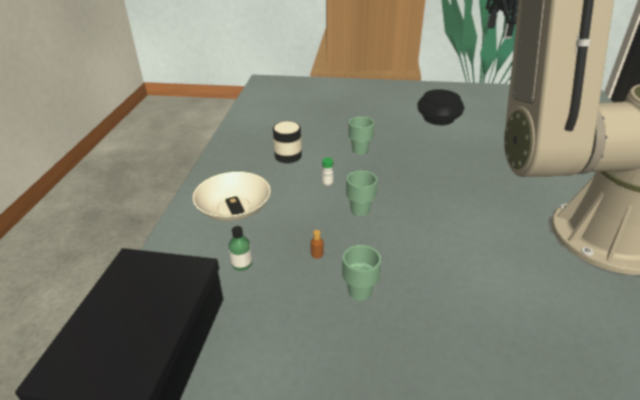

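Both views show three upright pots. In scene they are at about (188,247), (264,183) and (314,142), in side at (360,135), (361,192) and (361,272). The pills jar is beside the near and middle pots, and the vial beside the middle and left ones. I'll measure silhouettes and fit the poses from both views.

```bash
cat > m.py <<'E'
from h import *
from scipy.optimize import least_squares
a=np.linspace(0,2*np.pi,90)
def pts(p,z0=0):
    return np.array([[p[0]+r*np.cos(t),p[1]+r*np.sin(t),p[2]+z] for r,z in((.033,.085),(.033,.045),(.021,0.)) for t in a])
def bb(c,p):
    q=np.array([proj(c,X) for X in pts(p)]); return np.r_[q.min(0),q.max(0)]
def boxes(c):
    hsv=cv2.cvtColor(np.array(c['image']),cv2.COLOR_RGB2HSV)
    m=cv2.inRange(hsv,(50,55,40),(80,150,200))
    n,l,st,ce=cv2.connectedComponentsWithStats(m)
    return [(s[0]-.0,s[1]-.0,s[0]+s[2]-1.,s[1]+s[3]-1.,s[4]) for s in st[1:] if s[4]>250]
def fit(cs,bs,g):
    f=lambda p:np.concatenate([bb(c,p)-np.array(b[:4]) for c,b in zip(cs,bs)])
    r=least_squares(f,g); return r.x,r.fun
E
python3 - <<'E'
from m import *
S,D=[dict(np.load(f'pics/{n}0.npz')) for n in('scene','side')]
bs,bd=boxes(S),boxes(D);print(bs);print(bd)
E
python3 - <<'E'
import cv2,numpy as np
s=cv2.imread('pics/scene0.png');d=cv2.imread('pics/side0.png')
z=lambda i,x,y:cv2.resize(i[y:y+66,x:x+66],(260,260),interpolation=cv2.INTER_CUBIC)
cv2.imwrite('pics/mos.png',np.vstack([np.hstack([z(s,155,214),z(s,231,150),z(s,281,110)]),np.hstack([z(d,328,104),z(d,328,160),z(d,328,238)])]))
E
```

```text
[(np.float64(302.0), np.float64(126.0), np.float64(325.0), np.float64(161.0), np.int32(435)), (np.float64(250.0), np.float64(163.0), np.float64(277.0), np.float64(217.0), np.int32(700)), (np.float64(168.0), np.float64(222.0), np.float64(205.0), np.float64(273.0), np.int32(1057))]
[(np.float64(442.0), np.float64(0.0), np.float64(476.0), np.float64(61.0), np.int32(1319)), (np.float64(480.0), np.float64(0.0), np.float64(515.0), np.float64(77.0), np.int32(1128)), (np.float64(351.0), np.float64(118.0), np.float64(371.0), np.float64(152.0), np.int32(340)), (np.float64(348.0), np.float64(172.0), np.float64(375.0), np.float64(214.0), np.int32(546)), (np.float64(229.0), np.float64(236.0), np.float64(249.0), np.float64(254.0), np.int32(300)), (np.float64(344.0), np.float64(247.0), np.float64(378.0), np.float64(298.0), np.int32(864))]
```

View pics/mos.png

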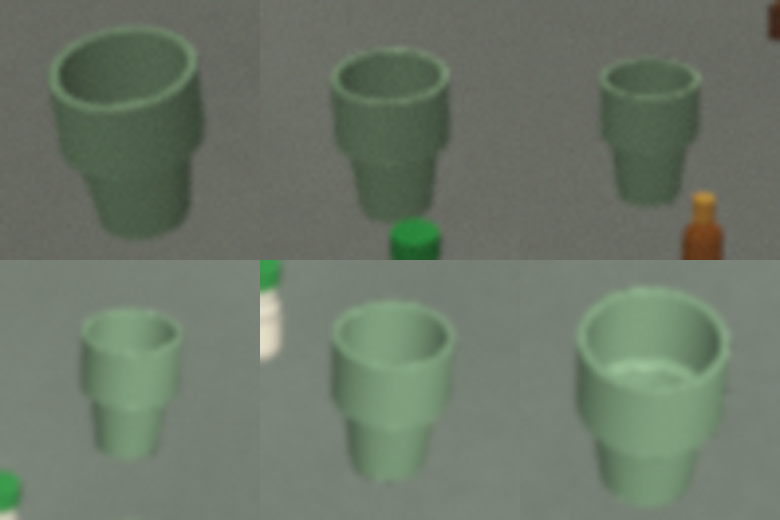

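The enlarged crops show all pots upright, with clean rim and foot edges. I read the bounding edges from them and fit.

```bash
python3 - <<'E'
from m import *
S,D=[dict(np.load(f'pics/{n}0.npz')) for n in('scene','side')]
B={'near':((167.7,220.9,206.8,274.4),(348.3,116.2,374.2,154.5)),'mid':((248.8,161.9,279.2,205.8),(346,170.2,377.5,215.8)),'left':((301.3,124.5,326.7,162.3),(342.5,244.9,380.5,300.7))}
for k,b in B.items():
    b=[np.array(x)-.4 for x in b]
    x,f=fit([S,D],b,[.5,0,0]); print(k,x.round(4),f.round(1))
for k,u,v in(('vialtop',(327,161),(317,232)),('vialbase',(327,182),(317,256)),('pilltop',(270.5,209),(328,160)),('pillbase',(271,235),(328,184)),('candletop',(289,250),(287,130)),('perftop',(390,157),(237,231))):
    x,e=tri([ray(S,*u),ray(D,*v)]);print(k,x.round(3),np.round(e,4))
E
cat > t.py <<'E'
import sys,numpy as np
from workcell import env
from scipy.spatial.transform import Rotation as R
s=env.get_state();q=s['orientation'];r=R.from_quat([q[1],q[2],q[3],q[0]])
print('clk',s['clock'],'tcp',np.round(s['tcp_pos'],4),'F',np.round(s['wrist_force'],2),'T',np.round(s['ft_torque'],2),'gap',round(float(s['finger_gap']),4),'grip',np.round(s['grip_force'],1),'tilt',np.round(r.as_matrix()[:,2],3))
if len(sys.argv)>1: print('tool d',np.round(r.inv().apply(np.array(list(map(float,sys.argv[1:4])))-s['tcp_pos']),4))
E
python3 t.py .5281 -.291 .16; echo '[{"trans":[0.415,-0.137,0.09]},{"trans":[0.415,-0.137,0.09]},{"trans":[0.415,-0.137,0.09]},{"trans":[0.415,-0.137,0.09]},{"trans":[0.415,-0.137,0.09]},{"trans":[0.415,-0.137,0.09]},{"trans":[0.415,-0.137,0.09]},{"trans":[0.415,-0.137,0.09]}]' > rows.txt && python3 nudge.py rows.txt 0.085 30; python3 t.py .5281 -.291 .072
```

```text
clk 0.15 tcp [ 0.1741 -0.5476  0.2526] F [ 0.2  -0.36  0.38] T [-0.01 -0.02  0.05] gap 0.0852 grip 0.0 tilt [-0.     0.001 -1.   ]
tool d [ 0.4151 -0.1372  0.0929]
clock: 1.15
tcp_pos: [0.5302, -0.2885, 0.1616]
orientation: [-0.001, 0.988, 0.156, -0.001]
wrist_force: [-0.0, -0.0, -0.1]
finger_gap: 0.0849
grip_force: 0.0
clk 1.15 tcp [ 0.5302 -0.2885  0.1616] F [-0.04 -0.04 -0.08] T [-0.03  0.07  0.01] gap 0.0849 grip 0.0 tilt [-0.001  0.002 -1.   ]
tool d [-0.0027  0.0019  0.0896]
```

```bash
echo '[{"trans":[0,0,0.02]},{"trans":[0,0,0.04]},{"trans":[0,0,0.04]}]' > rows.txt && python3 nudge.py rows.txt >/dev/null; python3 t.py .5281 -.291 .072
```

```text
clk 1.525 tcp [ 0.5264 -0.2914  0.1217] F [0.58 1.   0.33] T [-0.01  0.01 -0.01] gap 0.0851 grip 0.0 tilt [-0.003  0.002 -1.   ]
tool d [0.0018 0.0003 0.0497]
```

Run:
```python
from h import *
c=snap('wrist','w1')
```

```text
(no output)
```

View pics/w1.png

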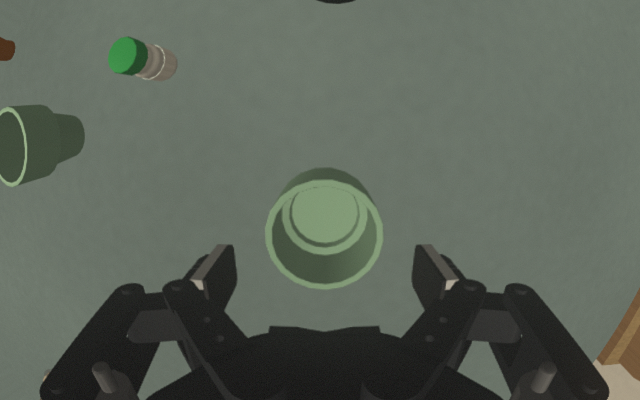

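The wrist view shows the pot's rim centred at about (324,233), midway between the pads at 230 and 420, so I can descend.

```bash
echo '[{"trans":[0.001,0,0.02]},{"trans":[0.001,0,0.035]},{"trans":[0.001,0,0.05]},{"trans":[0.001,0,0.05]}]' > rows.txt && python3 nudge.py rows.txt >/dev/null; python3 t.py .5281 -.291 .072; echo '[{},{},{},{},{}]' > rows.txt && python3 nudge.py rows.txt 0.05 30 >/dev/null;python3 t.py
```

```text
clk 2.075 tcp [ 0.5282 -0.2909  0.072 ] F [ 0.02 -0.36 -0.02] T [ 0.01 -0.01  0.03] gap 0.085 grip 0.0 tilt [-0.002  0.001 -1.   ]
tool d [-0.0001  0.      0.    ]
clk 2.7 tcp [ 0.5296 -0.2916  0.0741] F [-0.69  1.93  6.04] T [ 0.28  0.06 -0.03] gap 0.0659 grip 34.2 tilt [ 0.001 -0.001 -1.   ]
```

```bash
echo '[{"trans":[0,0,-0.01]},{"trans":[0,0,-0.025]},{"trans":[0,0,-0.03]},{"trans":[0,0,-0.03]},{"trans":[0,0,-0.03]},{"trans":[0,0,-0.03]}]' > rows.txt && python3 nudge.py rows.txt >/dev/null;python3 t.py;  echo '[{},{}]' > rows.txt && python3 nudge.py rows.txt >/dev/null;python3 t.py
```

```text
clk 3.45 tcp [ 0.5289 -0.2912  0.1028] F [ 0.14  0.17 -1.72] T [-0.02  0.02  0.  ] gap 0.0654 grip 34.0 tilt [-0.001  0.    -1.   ]
clk 3.7 tcp [ 0.5291 -0.2914  0.1031] F [-0.31  0.85 -2.03] T [-0.04 -0.05 -0.03] gap 0.0658 grip 34.0 tilt [-0.  0. -1.]
```

About 1.9 N, so this pot is light. I set it back and feel the middle one.

```bash
echo '[{"trans":[0,0,0.012]},{"trans":[0,0,0.02]},{"trans":[0,0,0.024]},{"trans":[0,0,0.027]},{"trans":[0,0,0.027]}]' > rows.txt && python3 nudge.py rows.txt >/dev/null;python3 t.py;  echo '[{"trans":[0,0,0.001]},{"trans":[0,0,0.002]}]' > rows.txt && python3 nudge.py rows.txt >/dev/null;python3 t.py
```

```text
clk 4.325 tcp [ 0.5291 -0.2914  0.0761] F [-1.05  0.45 -2.08] T [-0.03 -0.02 -0.02] gap 0.0656 grip 34.0 tilt [-0.  0. -1.]
clk 4.575 tcp [ 0.5293 -0.2916  0.0745] F [ 0.01 -0.25 -1.79] T [ 0.02  0.06 -0.03] gap 0.0655 grip 34.0 tilt [ 0. -0. -1.]
```

```bash
echo '[{"trans":[0,0,0.0005]},{"trans":[0,0,0.001]}]' > rows.txt && python3 nudge.py rows.txt >/dev/null;python3 t.py;  echo '[{},{},{},{}]' > rows.txt && python3 nudge.py rows.txt 0.085 >/dev/null;python3 t.py; echo '[{"trans":[0,0,-0.03]},{"trans":[0,0,-0.08]},{"trans":[0,0,-0.09]},{"trans":[0,0,-0.09]}]' > rows.txt && python3 nudge.py rows.txt >/dev/null;python3 t.py .5133 -.029 .16
```

```text
clk 4.825 tcp [ 0.5294 -0.2915  0.0741] F [-1.79  2.09  5.63] T [ 0.33  0.32 -0.01] gap 0.0655 grip 34.7 tilt [ 0.001 -0.    -1.   ]
clk 5.325 tcp [ 0.5291 -0.2915  0.0732] F [ 0.38 -0.04  0.91] T [-0.02  0.04  0.  ] gap 0.0851 grip 0.0 tilt [-0. -0. -1.]
clk 5.825 tcp [ 0.5296 -0.2918  0.164 ] F [ 0.34 -0.19 -0.25] T [ 0.01 -0.03 -0.03] gap 0.0851 grip 0.0 tilt [ 0.002 -0.001 -1.   ]
tool d [ 0.0641 -0.2553  0.0037]
```

```bash
echo '[{"trans":[0.064,-0.255,0]},{"trans":[0.064,-0.255,0]},{"trans":[0.064,-0.255,0]},{"trans":[0.064,-0.255,0]},{"trans":[0.064,-0.255,0]},{"trans":[0.064,-0.255,0.03]},{"trans":[0.064,-0.255,0.03]},{"trans":[0.064,-0.255,0.03]}]' > rows.txt && python3 nudge.py rows.txt >/dev/null;python3 t.py .5133 -.029 .073
```

```text
clk 6.825 tcp [ 0.5127 -0.0298  0.1331] F [-0.27  0.74  0.84] T [-0.02 -0.02 -0.  ] gap 0.0851 grip 0.0 tilt [-0.001 -0.    -1.   ]
tool d [ 0.0008 -0.0005  0.0601]
```

```bash
echo '[{"trans":[0.001,0,0.02]},{"trans":[0.001,0,0.04]},{"trans":[0.001,0,0.06]},{"trans":[0.001,0,0.06]}]' > rows.txt && python3 nudge.py rows.txt >/dev/null; python3 t.py .5133 -.029 .073; echo '[{},{},{},{},{}]' > rows.txt && python3 nudge.py rows.txt 0.05 30 >/dev/null;python3 t.py; echo '[{"trans":[0,0,-0.01]},{"trans":[0,0,-0.025]},{"trans":[0,0,-0.03]},{"trans":[0,0,-0.03]},{"trans":[0,0,-0.03]},{"trans":[0,0,-0.03]}]' > rows.txt && python3 nudge.py rows.txt >/dev/null;python3 t.py;  echo '[{},{}]' > rows.txt && python3 nudge.py rows.txt >/dev/null;python3 t.py
```

```text
clk 7.325 tcp [ 0.5132 -0.0293  0.0728] F [-0.23  0.64  0.67] T [ 0.   -0.04 -0.01] gap 0.0846 grip 0.0 tilt [-0.002  0.    -1.   ]
tool d [ 0.0002 -0.0003 -0.0002]
clk 7.95 tcp [ 0.5148 -0.029   0.0747] F [-1.65  1.31  6.51] T [-0.05  0.23  0.01] gap 0.0651 grip 34.2 tilt [ 0.002 -0.001 -1.   ]
clk 8.7 tcp [ 0.5134 -0.0286  0.1028] F [-0.16  0.58 -4.8 ] T [-0.03  0.01  0.04] gap 0.0655 grip 35.8 tilt [-0.001  0.    -1.   ]
clk 8.95 tcp [ 0.5137 -0.0287  0.1031] F [ 0.35  0.23 -4.26] T [ 0.   -0.06 -0.03] gap 0.0653 grip 35.8 tilt [-0. -0. -1.]
```

About 4.5 N, so the middle pot is the heavy one. I set it back where it stood and will stack the others on it.

```bash
echo '[{"trans":[0,0,0.012]},{"trans":[0,0,0.02]},{"trans":[0,0,0.024]},{"trans":[0,0,0.027]},{"trans":[0,0,0.027]}]' > rows.txt && python3 nudge.py rows.txt >/dev/null;python3 t.py;  echo '[{"trans":[0,0,0.001]},{"trans":[0,0,0.0015]},{"trans":[0,0,0.0015]}]' > rows.txt && python3 nudge.py rows.txt >/dev/null;python3 t.py
```

```text
clk 9.575 tcp [ 0.5137 -0.0287  0.076 ] F [ 0.09  0.32 -4.51] T [-0.01 -0.    0.02] gap 0.0654 grip 35.7 tilt [-0. -0. -1.]
clk 9.95 tcp [ 0.5139 -0.0287  0.0749] F [-0.82  0.06 -5.49] T [ 0.04  0.01 -0.03] gap 0.0655 grip 35.7 tilt [ 0. -0. -1.]
```

```bash
echo '[{"trans":[0,0,0.0005]},{"trans":[0,0,0.001]}]' > rows.txt && python3 nudge.py rows.txt >/dev/null;python3 t.py;  echo '[{},{},{},{}]' > rows.txt && python3 nudge.py rows.txt 0.085 >/dev/null;python3 t.py; echo '[{"trans":[0,0,-0.03]},{"trans":[0,0,-0.08]},{"trans":[0,0,-0.09]},{"trans":[0,0,-0.09]}]' > rows.txt && python3 nudge.py rows.txt >/dev/null;python3 t.py .529 -.2915 .16
```

```text
clk 10.2 tcp [ 0.5142 -0.0286  0.0748] F [-3.11  1.52  7.32] T [ 0.29  0.66 -0.05] gap 0.0654 grip 37.0 tilt [ 0.001 -0.    -1.   ]
clk 10.7 tcp [ 0.5139 -0.0288  0.0738] F [-0.12  0.34  0.05] T [-0.03 -0.02  0.04] gap 0.0847 grip 0.0 tilt [ 0. -0. -1.]
clk 11.2 tcp [ 0.5144 -0.0288  0.1644] F [-0.38  0.82 -0.52] T [-0.02  0.02  0.01] gap 0.0852 grip 0.0 tilt [ 0.002 -0.    -1.   ]
tool d [-0.0656  0.2547  0.0045]
```

```bash
echo '[{"trans":[-0.066,0.255,0]},{"trans":[-0.066,0.255,0]},{"trans":[-0.066,0.255,0]},{"trans":[-0.066,0.255,0]},{"trans":[-0.066,0.255,0]},{"trans":[-0.066,0.255,0.03]},{"trans":[-0.066,0.255,0.03]},{"trans":[-0.066,0.255,0.03]}]' > rows.txt && python3 nudge.py rows.txt >/dev/null;python3 t.py .529 -.2915 .073
python3 - <<'E'
from h import *
c=snap('scene','scene1');d=snap('side','side1')
z=lambda i,x,y:cv2.resize(i[y:y+66,x:x+66,::-1],(330,330),interpolation=cv2.INTER_CUBIC)
cv2.imwrite('pics/mos1.png',np.hstack([z(c['image'],231,150),z(d['image'],328,160)]))
E
```

```text
clk 12.2 tcp [ 0.5279 -0.2907  0.1336] F [-0.12  0.85  0.7 ] T [-0.02  0.    0.02] gap 0.0847 grip 0.0 tilt [-0.001  0.001 -1.   ]
tool d [0.0008 0.0012 0.0606]
```

View pics/mos1.png

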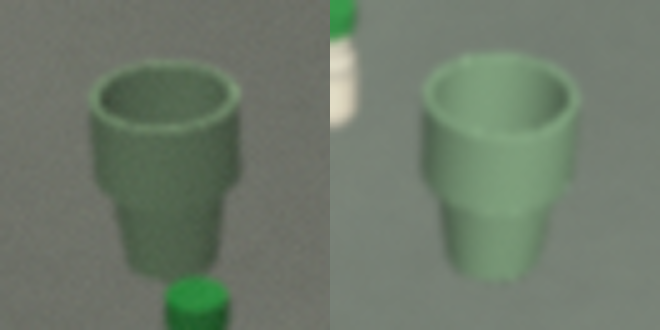

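The middle pot has moved less than 0.5 mm: scene edges are 249–279 / 162–206, side 346–378 / 170–216. Next I pick the near pot.

```bash
echo '[{"trans":[0.000,0.001,0.02]},{"trans":[0,0.001,0.04]},{"trans":[0,0.001,0.06]},{"trans":[0,0.001,0.06]}]' > rows.txt && python3 nudge.py rows.txt >/dev/null; python3 t.py .528 -.291 .073; echo '[{},{},{},{},{}]' > rows.txt && python3 nudge.py rows.txt 0.05 30 >/dev/null;python3 t.py; echo '[{"trans":[0,0,-0.02]},{"trans":[0,0,-0.05]},{"trans":[0,0,-0.10]},{"trans":[0,0,-0.13]},{"trans":[0,0,-0.13]},{"trans":[0,0,-0.13]}]' > rows.txt && python3 nudge.py rows.txt >/dev/null;python3 t.py .513 -.0288 .203
```

```text
clk 12.8 tcp [ 0.528  -0.2918  0.0733] F [-0.17  0.32 -0.19] T [0.   0.1  0.02] gap 0.0852 grip 0.0 tilt [-0.002  0.001 -1.   ]
tool d [ 0.0003 -0.0008  0.0003]
clk 13.425 tcp [ 0.5292 -0.2928  0.0756] F [-1.52  3.01  6.28] T [0.58 0.19 0.01] gap 0.0661 grip 33.5 tilt [ 0.002 -0.001 -1.   ]
clk 14.175 tcp [ 0.528  -0.2925  0.2028] F [ 0.14  0.47 -1.79] T [ 0.06 -0.02 -0.01] gap 0.0659 grip 34.4 tilt [-0.001  0.001 -1.   ]
tool d [ 6.550e-02 -2.558e-01 -1.000e-04]
```

```bash
echo '[{"trans":[0.0655,-0.256,0]},{"trans":[0.0655,-0.256,0]},{"trans":[0.0655,-0.256,0]},{"trans":[0.0655,-0.256,0]},{"trans":[0.0655,-0.256,0]},{"trans":[0.0655,-0.256,0.0]},{"trans":[0.0655,-0.256,0.02]},{"trans":[0.0655,-0.256,0.03]}]' > rows.txt && python3 nudge.py rows.txt >/dev/null;  echo '[{},{}]' > rows.txt && python3 nudge.py rows.txt >/dev/null; python3 t.py .513 -.0288 .1155
python3 - <<'E'
from h import *
c=snap('scene','scene2');d=snap('side','side2')
z=lambda i,x,y:cv2.resize(i[y:y+90,x:x+66,::-1],(396,540),interpolation=cv2.INTER_CUBIC)
cv2.imwrite('pics/mos2.png',np.hstack([z(c['image'],231,126),z(d['image'],328,130)]))
E
```

```text
clk 15.425 tcp [ 0.5137 -0.0297  0.174 ] F [ 0.1  -0.38 -1.73] T [ 0.03  0.02 -0.07] gap 0.066 grip 34.7 tilt [ 0. -0. -1.]
tool d [-0.0004 -0.0011  0.0585]
```

View pics/mos2.png

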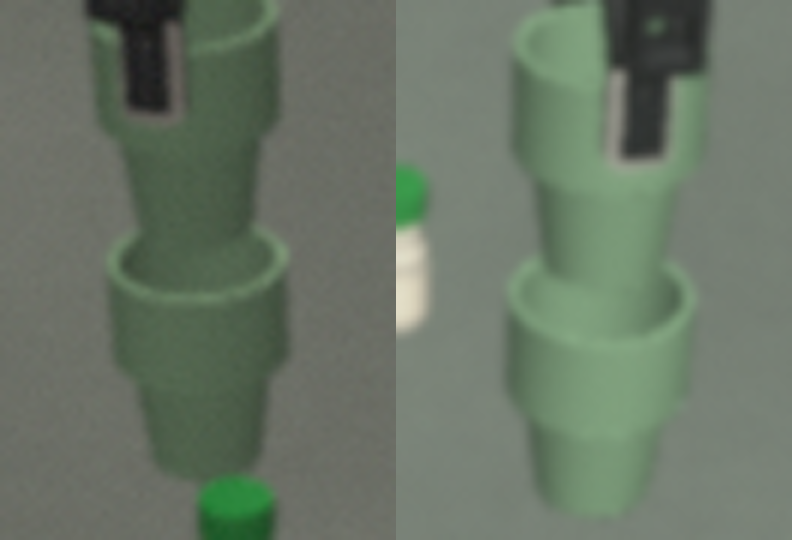

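The upper pot hangs over the lower pot's mouth: collar columns 246–277.3 in scene and 347.3–380.3 in side. I'll compute the lateral error from these.

Run:
```python
from m import *
C=[dict(np.load(f'pics/{n}2.npz')) for n in('scene','side')]
z=.174-.0755
for nm,ob,zz in(('up',((246.0,277.3),(347.3,380.3)),z),('low',((231+107/6,231+289/6),(328+110/6,328+300/6)),0.)):
    f=lambda p:np.concatenate([bb(c,[p[0],p[1],zz])[[0,2]]+.4-np.array(o) for c,o in zip(C,ob)])
    r=least_squares(f,[.5,0]);print(nm,r.x.round(4),r.fun.round(2))
```

```text
up [ 0.5137 -0.0313] [-0.46  0.49 -0.28  0.29]
low [ 0.5126 -0.0287] [-0.11  0.12 -0.    0.01]
```

```bash
echo '[{"trans":[-0.0005,-0.0015,0.01]},{"trans":[-0.0005,-0.0015,0.02]},{"trans":[-0.0005,-0.0015,0.03]},{"trans":[-0.0005,-0.0015,0.035]}]' > rows.txt && python3 nudge.py rows.txt >/dev/null; python3 t.py; echo '[{"trans":[0,0,0.006]},{"trans":[0,0,0.011]},{"trans":[0,0,0.015]},{"trans":[0,0,0.018]},{"trans":[0,0,0.02]},{"trans":[0,0,0.02]}]' > rows.txt && python3 nudge.py rows.txt >/dev/null; python3 t.py .5133 -.0288 .1155
```

```text
clk 16.025 tcp [ 0.5119 -0.0274  0.1377] F [ 0.1   0.67 -2.12] T [ 0.01  0.02 -0.03] gap 0.0659 grip 34.7 tilt [-0.001  0.    -1.   ]
clk 16.775 tcp [ 0.5125 -0.0276  0.1187] F [ 0.02 -0.43 -1.66] T [-0.03  0.05  0.03] gap 0.0662 grip 34.7 tilt [ 0. -0. -1.]
tool d [0.0004 0.0013 0.0032]
```

```bash
echo '[{"trans":[0,0.001,0.001]},{"trans":[0,0.001,0.002]},{"trans":[0,0.001,0.002]}]' > rows.txt && python3 nudge.py rows.txt >/dev/null; python3 t.py; echo '[{"trans":[0,0,0.0005]},{"trans":[0,0,0.001]},{"trans":[0,0,0.001]}]' > rows.txt && python3 nudge.py rows.txt >/dev/null; python3 t.py
```

```text
clk 17.15 tcp [ 0.5127 -0.0286  0.1168] F [-0.17  0.58 -1.86] T [-0.05 -0.03 -0.01] gap 0.0658 grip 34.7 tilt [ 0. -0. -1.]
clk 17.525 tcp [ 0.5129 -0.0286  0.116 ] F [-0.41 -0.22  1.21] T [-0.14  0.06 -0.01] gap 0.0658 grip 34.7 tilt [ 0. -0. -1.]
```

```bash
echo '[{"trans":[0,0,0.0005]},{"trans":[0,0,0.0005]}]' > rows.txt && python3 nudge.py rows.txt >/dev/null; python3 t.py;  echo '[{},{},{},{}]' > rows.txt && python3 nudge.py rows.txt 0.085 >/dev/null;python3 t.py; echo '[{"trans":[0,0,-0.03]},{"trans":[0,0,-0.08]},{"trans":[0,0,-0.09]},{"trans":[0,0,-0.09]}]' > rows.txt && python3 nudge.py rows.txt >/dev/null;python3 t.py .5015 .2132 .16
```

```text
clk 17.775 tcp [ 0.5132 -0.0288  0.1159] F [-0.43 -0.24  4.8 ] T [-0.3   0.13 -0.02] gap 0.0656 grip 34.9 tilt [ 0.001 -0.001 -1.   ]
clk 18.275 tcp [ 0.5127 -0.0285  0.1151] F [0.3  0.36 0.5 ] T [ 0.    0.03 -0.  ] gap 0.0852 grip 0.0 tilt [-0.  0. -1.]
clk 18.775 tcp [ 0.5132 -0.0286  0.2058] F [-1.06  0.53 -0.77] T [-0.04  0.05 -0.01] gap 0.0849 grip 0.0 tilt [ 0.002 -0.    -1.   ]
tool d [ 0.062  -0.2341  0.0457]
```

```bash
echo '[{"trans":[0.062,-0.234,0]},{"trans":[0.062,-0.234,0]},{"trans":[0.062,-0.234,0]},{"trans":[0.062,-0.234,0.03]},{"trans":[0.062,-0.234,0.07]},{"trans":[0.062,-0.234,0.07]},{"trans":[0.062,-0.234,0.07]}]' > rows.txt && python3 nudge.py rows.txt >/dev/null;python3 t.py .5015 .2132 .073
python3 - <<'E'
from h import *
c=snap('scene','scene3');d=snap('side','side3')
z=lambda i,x,y:cv2.resize(i[y:y+90,x:x+66,::-1],(396,540),interpolation=cv2.INTER_CUBIC)
cv2.imwrite('pics/mos3.png',np.hstack([z(c['image'],231,126),z(d['image'],328,130)]))
E
```

```text
clk 19.65 tcp [0.5008 0.2127 0.1353] F [0.09 0.82 0.33] T [ 0.03  0.03 -0.01] gap 0.0849 grip 0.0 tilt [-0.001 -0.    -1.   ]
tool d [ 0.0009 -0.0003  0.0623]
```

View pics/mos3.png

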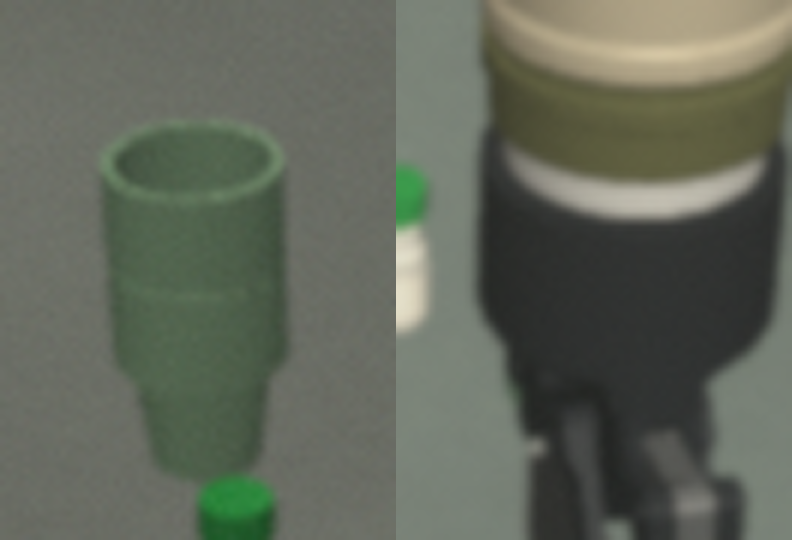

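The scene view shows the second pot fully nested and straight, with a thin seam at row 290 of the crop. Side is blocked by the arm. Next is the left pot.

```bash
echo '[{"trans":[0.0005,0,0.02]},{"trans":[0.0005,0,0.04]},{"trans":[0.0005,0,0.062]},{"trans":[0.0005,0,0.062]}]' > rows.txt && python3 nudge.py rows.txt >/dev/null; python3 t.py .5015 .2132 .073; echo '[{},{},{},{},{}]' > rows.txt && python3 nudge.py rows.txt 0.05 30 >/dev/null;python3 t.py; echo '[{"trans":[0,0,-0.02]},{"trans":[0,0,-0.05]},{"trans":[0,0,-0.10]},{"trans":[0,0,-0.16]},{"trans":[0,0,-0.165]},{"trans":[0,0,-0.165]},{"trans":[0,0,-0.165]}]' > rows.txt && python3 nudge.py rows.txt >/dev/null;python3 t.py .513 -.0288 .24
```

```text
clk 20.25 tcp [0.5012 0.2125 0.0732] F [-0.99 -0.87 -0.75] T [-0.02  0.03  0.03] gap 0.0849 grip 0.0 tilt [-0.001 -0.    -1.   ]
tool d [ 0.0005 -0.0005  0.0002]
clk 20.875 tcp [0.5029 0.2136 0.0751] F [-0.24 -0.65  6.65] T [-0.29  0.01  0.02] gap 0.0658 grip 34.1 tilt [ 0.004  0.    -1.   ]
clk 21.75 tcp [0.5003 0.2131 0.2364] F [-0.32 -0.09 -1.7 ] T [-0.02  0.04  0.  ] gap 0.0653 grip 34.3 tilt [-0.003 -0.001 -1.   ]
tool d [-0.0612  0.2344 -0.0034]
```

```bash
echo '[{"trans":[-0.061,0.234,0]},{"trans":[-0.061,0.234,0]},{"trans":[-0.061,0.234,0]},{"trans":[-0.061,0.234,0]},{"trans":[-0.061,0.234,0]},{"trans":[-0.061,0.234,0.0]},{"trans":[-0.061,0.234,0.01]},{"trans":[-0.061,0.234,0.02]}]' > rows.txt && python3 nudge.py rows.txt >/dev/null;  echo '[{},{}]' > rows.txt && python3 nudge.py rows.txt >/dev/null; python3 t.py .513 -.0288 .155
python3 - <<'E'
from h import *
c=snap('scene','scene4');d=snap('side','side4')
z=lambda i,x,y:cv2.resize(i[y:y+100,x:x+66,::-1],(396,600),interpolation=cv2.INTER_CUBIC)
cv2.imwrite('pics/mos4.png',np.hstack([z(c['image'],231,86),z(d['image'],328,90)]))
E
```

```text
clk 23.0 tcp [ 0.5141 -0.0276  0.2182] F [ 1.33 -0.59 -0.69] T [-0.01  0.02 -0.03] gap 0.0656 grip 34.6 tilt [-0. -0. -1.]
tool d [-0.0014  0.0008  0.0632]
```

View pics/mos4.png

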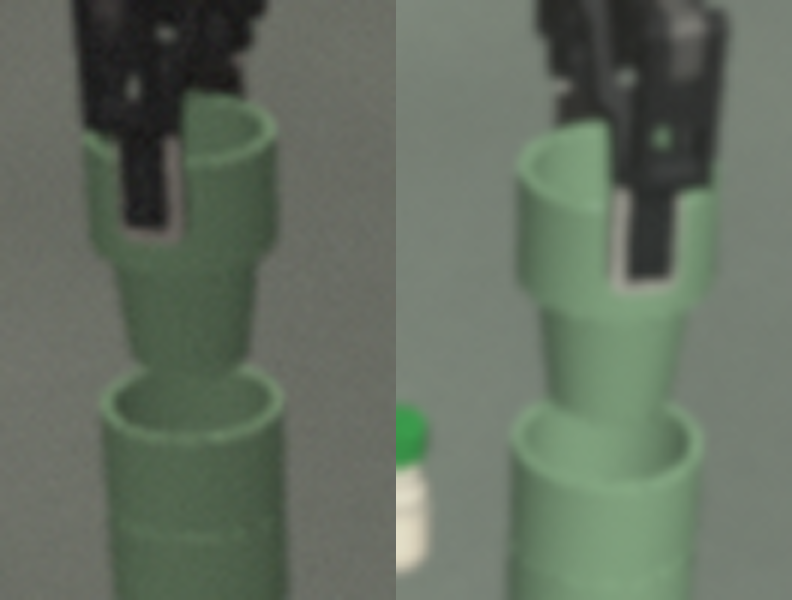

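The left pot hangs over the stack's mouth, with collar edges at 83–277 in scene and 516–718 in side. The stack rim is at 101–286 and 510–704.

Run:
```python
from m import *
C=[dict(np.load(f'pics/{n}4.npz')) for n in('scene','side')]
for nm,s,d,zz in(('up',(83,277),(516,718),.143),('low',(101,286),(510,704),.04)):
    ob=[np.array(s)/6+231,(np.array(d)-396)/6+328]
    f=lambda p:np.concatenate([bb(c,[p[0],p[1],zz])[[0,2]]+.4-np.array(o) for c,o in zip(C,ob)])
    r=least_squares(f,[.5,0]);print(nm,r.x.round(4),r.fun.round(2))
```

```text
up [ 0.5137 -0.0301] [-0.34  0.32 -0.46  0.44]
low [ 0.5123 -0.0279] [-0.16  0.17 -0.07  0.08]
```

```bash
echo '[{"trans":[-0.001,0,0.01]},{"trans":[-0.001,0,0.02]},{"trans":[-0.001,0,0.03]},{"trans":[-0.001,0,0.04]}]' > rows.txt && python3 nudge.py rows.txt >/dev/null; python3 t.py; echo '[{"trans":[0,0,0.006]},{"trans":[0,0,0.011]},{"trans":[0,0,0.015]},{"trans":[0,0,0.018]},{"trans":[0,0,0.019]},{"trans":[0,0,0.019]}]' > rows.txt && python3 nudge.py rows.txt >/dev/null; python3 t.py .513 -.0283 .155
```

```text
clk 23.6 tcp [ 0.513  -0.0284  0.1773] F [-0.16 -0.16 -1.82] T [ 0.09  0.   -0.04] gap 0.0657 grip 34.7 tilt [-0.001  0.    -1.   ]
clk 24.35 tcp [ 0.5133 -0.0284  0.1594] F [-0.11 -0.11 -1.23] T [-0.01  0.02 -0.01] gap 0.0657 grip 34.6 tilt [ 0. -0. -1.]
tool d [-0.0002 -0.0002  0.0044]
```

```bash
echo '[{"trans":[0,0,0.001]},{"trans":[0,0,0.002]},{"trans":[0,0,0.003]},{"trans":[0,0,0.003]}]' > rows.txt && python3 nudge.py rows.txt >/dev/null; python3 t.py; echo '[{"trans":[0,0,0.0005]},{"trans":[0,0,0.001]},{"trans":[0,0,0.001]}]' > rows.txt && python3 nudge.py rows.txt >/dev/null; python3 t.py
```

```text
clk 24.85 tcp [ 0.5131 -0.0284  0.1562] F [ 0.08 -0.63 -2.4 ] T [ 0.01 -0.01 -0.06] gap 0.0651 grip 34.6 tilt [-0. -0. -1.]
clk 25.225 tcp [ 0.5132 -0.0284  0.1553] F [ 1.    1.15 -1.13] T [ 0.   -0.03  0.02] gap 0.0659 grip 34.7 tilt [ 0. -0. -1.]
```

```bash
echo '[{"trans":[0,0,0.0005]},{"trans":[0,0,0.0005]}]' > rows.txt && python3 nudge.py rows.txt >/dev/null; python3 t.py; echo '[{"trans":[0,0,0.0005]},{"trans":[0,0,0.0005]}]' > rows.txt && python3 nudge.py rows.txt >/dev/null; python3 t.py
```

```text
clk 25.475 tcp [ 0.5135 -0.0286  0.1552] F [-0.89 -0.61  2.51] T [-0.18  0.1   0.02] gap 0.0656 grip 34.9 tilt [ 0.001 -0.001 -1.   ]
clk 25.725 tcp [ 0.5138 -0.0287  0.1551] F [-0.1  -0.53  5.88] T [-0.32  0.12 -0.04] gap 0.0656 grip 35.2 tilt [ 0.002 -0.001 -1.   ]
```

The pot is seated at the expected height. I release and retreat to the right-hand side.

```bash
echo '[{},{},{},{}]' > rows.txt && python3 nudge.py rows.txt 0.085 >/dev/null;python3 t.py; echo '[{"trans":[0,0,-0.03]},{"trans":[0,0,-0.08]},{"trans":[0,0,-0.11]},{"trans":[0,0,-0.12]},{"trans":[-0.05,0.05,-0.12]},{"trans":[-0.08,0.1,-0.12]},{"trans":[-0.08,0.15,-0.12]},{"trans":[-0.08,0.15,-0.12]}]' > rows.txt && python3 nudge.py rows.txt >/dev/null;python3 t.py
python3 - <<'E'
from h import *
c=snap('scene','scene5');d=snap('side','side5')
z=lambda i,x,y:cv2.resize(i[y:y+150,x:x+100,::-1],(400,600),interpolation=cv2.INTER_CUBIC)
cv2.imwrite('pics/mos5.png',np.hstack([z(c['image'],214,90),z(d['image'],310,90)]))
E
```

```text
clk 26.225 tcp [ 0.5131 -0.0284  0.1541] F [-0.32 -1.11 -0.6 ] T [-0.01  0.    0.02] gap 0.0851 grip 0.0 tilt [-0.  0. -1.]
clk 27.225 tcp [ 0.4823 -0.1987  0.2724] F [-0.06 -0.46  0.42] T [0.04 0.06 0.01] gap 0.0847 grip 0.0 tilt [-0.001  0.    -1.   ]
```

View pics/mos5.png

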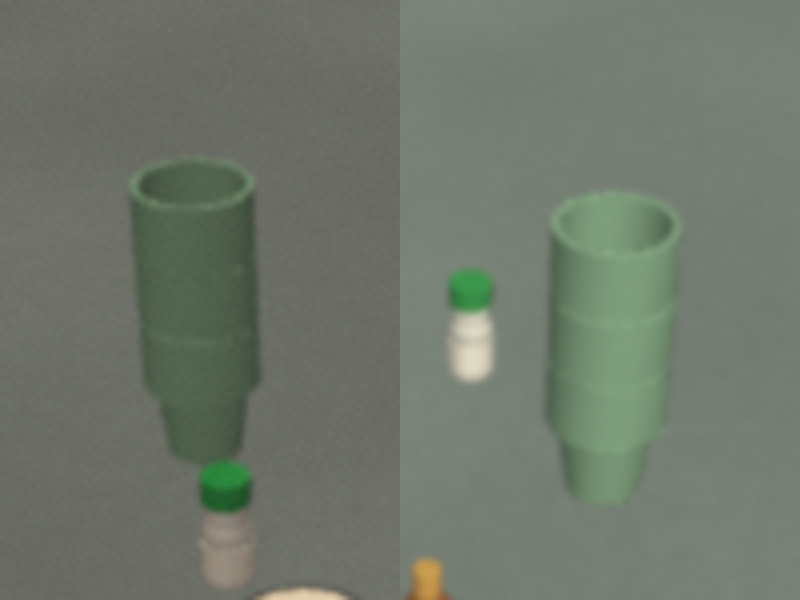

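View pics/scene5.png

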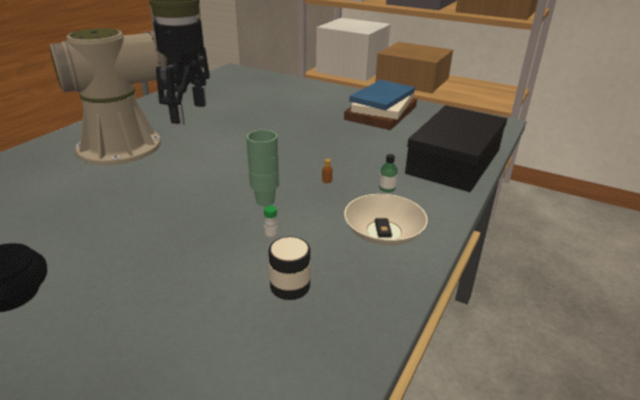

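Both views show a straight stack at scene (264,165), with seams closed all round, the arm clear, and the other things at their first pixel positions.

```bash
python3 -c "
from workcell import env; print(env.hand_in())"
```

```text
the job is handed in; nothing more can be done
None
```

The three pots are nested in one straight, upright stack with the heavy one (the middle pot, about 4.5 N when lifted) at the bottom; nothing else looked moved in the final pictures, and I handed the job in at about 27 s, though the hand-in returned no verdict.

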